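# Set the running clearance of a sprung slide gauge

## Robot

A 7-joint arm with a two-finger parallel gripper is mounted at the origin on the work surface. World frame = base frame: x ahead of the robot, y to its left, z up, the work surface at z = 0. Lengths are in m, angles in rad, forces in N, time in s.
With the tool pointing down it reaches from about 0.425 to 0.875 m from the base axis. Payload 4.7 kg.
Tool frame: the origin (TCP) lies at the very end of the fingers, on their centre line; the grasp point (between the pads) lies 19 mm behind it; z points along the fingers, y is the direction in which the jaws open and shut (so a half turn about z gives the same grasp; the last joint's range is limited). The gripper opens to 87 mm and grips with 3 to 60 N. Pads are 19 mm wide; open, the fingers measure 117 mm over their backs; the gripper's body (75 mm by 190 mm) begins 51 mm behind the grasp point.
Start: joints at [1.218, 0.321, -0.07, 1.45, 0.023, 1.371, -0.057], TCP at [0.233, -0.607, 0.223] pointing down, gripper open.
Joint ranges: [-2.86, 2.86], [-0.3, 2.09], [-1.38, 1.24], [0.06, 2.45], [-1.56, 4.7], [0.09, 2.05], [-2.69, 2.69]. Speed limits (rad/s): [2.57, 2.57, 3.14, 3.14, 3.14, 3.14, 3.14].

## Interface

Orientations are given as a rotation vector (axis times angle).
In Python, from bench import * gives the robot as it stands.
- The arm moves only by the shell command python3 -m jog 'ROWS' [OPENING] [FORCE]. ROWS is JSON, a list of rows, each a list of 4 numbers: the shift along the world's x, y, z in mm, then the turn about the world's z in rad. In form: [[x, y, z, twist], ...]. A call has exactly 8 rows; each row is the pose to reach, as a shift and turn from the pose commanded when the call began; what a row does not reach only later rows make up. A row lasts 1/8 s, in which the tool goes at most 62.5 mm and 10.7 degrees, less where a joint would pass 70% of its speed; a pose out of reach is approached as far as the arm can. A call with a gripper value outside its range is refused whole. OPENING is the opening, from -1 (shut) to 1 (fully open), set as the call begins (- or left out, the last holds). The fingers move at their own pace and stop on an object; FORCE is the grip in N (left out, the last holds). Time passes only in rows, so rows that repeat a pose let the fingers close, or fill a call up. It gives the time, the measured TCP pose, the force and the opening at its end, in the units of the state.
- get_state(): the state, without advancing time (a new reading comes with each control period).
- get_image(name): name is "scene" or "top" or "wrist"; returns a dict with "image" (420x560x3 uint8, red, green, blue), "fx", "fy", "cx", "cy" (pixels), "position" and "rotation" of the camera in the world; the wrist camera has in their place "tool_from_camera" (4x4, takes a point from camera to tool coordinates, whose origin is the TCP and whose axes are the flange's). Camera axes: x right, y down, z forward; pixel columns grow to the right and rows downward; lengths in m; the calibration is good to about 2 mm. A picture is of the moment at which its call begins: read the wrist's pose just before it. There is no depth.
- close_job(): hands the job in, once; it reports no verdict.
The state is a dict: "time": time; "joint_positions": joint angles; "qd": joint speeds; "joint_torque": joint torques, N m; "position": TCP position; "tool_rot": TCP orientation; "ft_force": force on the tool from outside, world axes, zero at the start; "torque": the same for the moment, N m; "grip_width": opening from 0.0 (shut) to 1.0 (fully open).
Only numpy, scipy, OpenCV 4.12 (cv2) and the standard library are available. Lean on these libraries where they do the work, as an engineer would, in place of code of your own. Each camera call takes 0.05 s, during which the arm holds its last target. There are 200 camera calls.

## Task

On the lab bench, pull the sprung slide gauge's tab until the slide's outer end is level with the white line on the small rider beside its track, and leave it there. Then turn the gauge's winged thumbscrew clockwise until it seats, back it off a quarter turn, and finish while still gripping the thumbscrew, holding it still at that setting. Leave the other things on the bench where they are.

Things in the scene. Friction and masses are not known exactly. Their poses are not given: they have to be found in the camera images.
- gauge: The slide gauge, fixed to the bench: aluminium plate 90 (x) x 320 (y) x 10 mm; black housing 64 x 100 mm, top 44 mm above the bench, centred at y = -95 mm. Origin: centre of the plate's underside; z up; +y runs along the plate from the housing to the track's open end: the way the slide is pulled. Two guide rails beside the slide, tops 18 mm above the bench.
- slide (a joint): How far the sprung slide is drawn out of the housing along the gauge's +y, m: 0 = fully in, 0.085 = end stop. Pulling it takes 4 to 6 N (weak spring plus drag); the drag holds it where it is left.
- slide_tip (a point): Middle of the top edge of the slide's square outer end, 22 mm above the bench: this end is brought level with the rider's line. Axes as the gauge's. The slide is a flat steel bar 30 mm wide, 10 mm thick.
- slide_tab (a point): Grip point on the upright steel pull tab of the slide, on the tab's centre, 56 mm above the bench, 14 mm behind slide_tip. The tab is 12 mm (gauge's x) x 24 mm (gauge's y), from 22 to 72 mm above the bench; pinch it across its 12 mm from above. Axes as the gauge's.
- rider: Small dark steel rider clipped on the gauge plate's +x edge, fixed, 10 mm wide along the gauge's y, top 20 mm above the bench, with a thin white line along the gauge's x across the middle of its top. Origin: under the line, 10 mm above the bench, 20 mm to the +x side of the slide's centre line; axes as the gauge's: slide_tip is at the mark when its y in this frame is 0.
- thumbscrew (a joint): Turn of the thumbscrew, rad, growing clockwise as seen from above: 4.2 = seated (hard stop), 0 = the other end of its travel. It turns on an upright axis with light friction (0.06 N m), stays where it is left, and does not noticeably rise or sink. A quarter turn back from seated is 2.63.
- wing_grip (a point): Grip point of the thumbscrew's flat steel wing, on the screw's axis, 78 mm above the bench, above the housing's centre. The wing is 44 mm long (this point's x), 10 mm thick (this point's y) and reaches from 62 to 90 mm above the bench; pinch it across its thickness from above. z up; turns with the screw.
- dish: Bystander: flat clear culture dish, 94 mm across, 15 mm high, on the bench; origin under its centre.
- beaker: Bystander: small glass beaker, 68 mm across, 85 mm high; origin under its centre.
- slips: Bystander: white cover-slip box 45 x 60 x 22 mm; origin under its centre.
- pen: Bystander: white marker pen with black cap, lying along its y, 163 mm long, 15 mm thick; origin near its middle, at the underside.
- dropper: Bystander: amber dropper bottle, 42 mm across, 85 mm high; origin under its centre.
- jar: Bystander: clear specimen jar with white lid, 64 mm across, 75 mm high; origin under its centre.
- slidebox: Bystander: grey slide box 90 x 170 x 34 mm; origin under its centre.

How it is judged:
On the way, in this order (a step that is already met when the one before it is completed fails the run):
1. the slide's outer end is level with the rider's line, within 4 mm (y of slide_tip in the frame of rider between -0.004 and 0.004 m), for 0.3 s.
2. the thumbscrew is turned clockwise until it seats, the slide still at the mark (value of joint thumbscrew above 4.12 rad and y of slide_tip in the frame of rider between -0.005 and 0.005 m), for 0.1 s.
At the end, for the whole second after the job is handed in: The thumbscrew stands a quarter turn (90 degrees, within 13) back from seated, at rest and still gripped by the fingers (more than 3 N), and the slide's outer end is still level with the rider's line within 5 mm (value of joint thumbscrew between 2.4 and 2.86 rad and velocity of joint thumbscrew between -0.1 and 0.1 rad/s and contact force between the fingers and thumbscrew above 3 N and y of slide_tip in the frame of rider between -0.005 and 0.005 m); the arm keeps its last pose, push and grip.
It fails at once if a bystander is moved more than 30 mm (distance of any of dish, beaker, slips, pen, dropper, jar, slidebox from where it was at the start of the episode above 0.03 m).
It also fails if it takes over 72 s, if anything falls off the work surface, if the arm or the gripper's body presses on something with over 40 N, if the wrist force passes 120 N, or if a joint passes its speed limit or range.

## Working session

There is one attempt and no reset: what is moved stays moved. The work goes in short steps, Python scripts to look and compute and a shell command to move; the robot and the scene stay as the last step left them, time stands still between calls to the robot, and variables do not carry over. Pictures are saved under pics/ and viewed, about 8 in all and at most 12, crops included, and the job is handed in when it is done.

```bash
mkdir -p pics; cat > h.py <<'E'
from bench import *
import numpy as np, cv2, pickle
from scipy.spatial.transform import Rotation as R
def snap(name,fn):
    s=get_state(); d=get_image(name)
    if 'tool_from_camera' in d:
        T=np.array(d['tool_from_camera']); Rt=R.from_rotvec(s['tool_rot']).as_matrix()
        d['rotation']=Rt@T[:3,:3]; d['position']=np.array(s['position'])+Rt@T[:3,3]
    d['rotation']=np.array(d['rotation'])
    if d['rotation'].shape!=(3,3): d['rotation']=R.from_rotvec(d['rotation']).as_matrix()
    cv2.imwrite(f'pics/{fn}.png',d['image'][:,:,::-1]); pickle.dump(d,open(f'pics/{fn}.pkl','wb')); return d
def load(fn): return pickle.load(open(f'pics/{fn}.pkl','rb'))
def ray(d,u,v):
    r=d['rotation']@np.array([(u-d['cx'])/d['fx'],(v-d['cy'])/d['fy'],1]); return np.array(d['position']),r/np.linalg.norm(r)
def onz(d,u,v,z):
    p,r=ray(d,u,v); return p+r*(z-p[2])/r[2]
def tri(*obs):
    A=0;b=0
    for d,u,v in obs:
        p,r=ray(d,u,v); M=np.eye(3)-np.outer(r,r); A=A+M; b=b+M@p
    x=np.linalg.solve(A,b); return x,[np.linalg.norm((np.eye(3)-np.outer(ray(*o)[1],ray(*o)[1]))@(x-ray(*o)[0])) for o in obs]
E
python3 - <<'E'
from h import *
s=get_state();print(s)
a=[snap(n,n+'0') for n in('top','scene','wrist')]
for d in a: print(d['position'],d['rotation'].round(3).tolist(),d['fx'])
E
```

```text
{'time': 0.0, 'joint_positions': array([ 1.21808883,  0.32185145, -0.07007524,  1.45171157,  0.02259379,
        1.37081855, -0.05687811]), 'qd': array([ 0.00115294, -0.00027146, -0.0003579 ,  0.00135585, -0.00072813,
       -0.00031076, -0.00120821]), 'joint_torque': array([ 7.74663022e-05, -4.91279590e+01, -4.03926568e-01, -3.12524092e+01,
       -6.40098844e-02,  4.36964817e-02,  1.86325656e-04]), 'position': array([ 0.2328547 , -0.60623755,  0.22142463]), 'tool_rot': array([-3.08697586e+00, -5.72666228e-01,  7.24027066e-04]), 'ft_force': array([ 0.66779925,  0.51141368, -0.16283944]), 'torque': array([0.02003813, 0.01065828, 0.01724886]), 'grip_width': 1.0018166857835613}
[ 0.40388648 -0.09893035  1.33418802] [[-0.02, -0.986, 0.164], [-0.999, 0.024, 0.022], [-0.026, -0.163, -0.986]] 481.75522445886634
[1.41458175 0.32727572 0.70306178] [[-0.454, 0.498, -0.739], [0.891, 0.26, -0.372], [0.006, -0.827, -0.561]] 487.0797694643343
[ 0.3069295  -0.5780921   0.38342439] [[0.358, -0.893, -0.271], [-0.934, -0.343, -0.101], [-0.003, 0.29, -0.957]] 342.855415492978
```

View pics/top0.png

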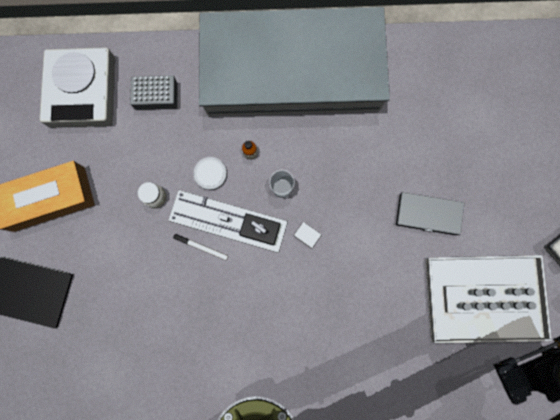

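View pics/scene0.png

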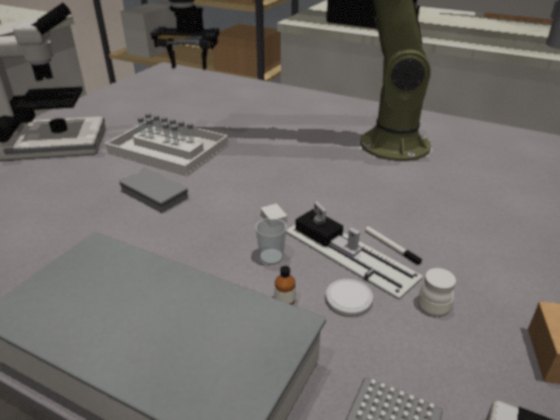

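Top view: gauge plate runs from the housing (~261,228) to the open end (~175,205), with the tab near (224,217), the wing near (260,227) and the rider probably near (205,201). Next, enlarged crops.

```bash
python3 - <<'E'
from h import *
t=load('top0');s=load('scene0')
a=cv2.resize(t['image'][180:260,160:300],None,fx=5.5,fy=5.5,interpolation=cv2.INTER_CUBIC)[:,:,::-1]
b=cv2.resize(s['image'][195:300,280:430],None,fx=5,fy=5,interpolation=cv2.INTER_CUBIC)[:,:,::-1]
c=np.zeros((300,800,3),np.uint8)
out=np.vstack([cv2.copyMakeBorder(cv2.resize(a,(525,300)),0,0,0,0,cv2.BORDER_CONSTANT),cv2.resize(b,(525,300))[:, :]])
a2=cv2.resize(a,(525,300));b2=cv2.resize(b,(429,300))
out=np.zeros((600,525,3),np.uint8);out[:300]=a2;out[300:,:429]=b2
cv2.imwrite('pics/c1.png',out)
for n,u,v,z in(('wing',260,227,.09),('tab',224,217,.072),('rider',205,201,.02),('end',175,205,.01)): print(n,onz(t,u,v,z).round(3))
E
```

```text
wing [ 0.556 -0.025  0.09 ]
tab [0.587 0.071 0.072]
rider [0.641 0.131 0.02 ]
end [0.633 0.217 0.01 ]
```

View pics/c1.png

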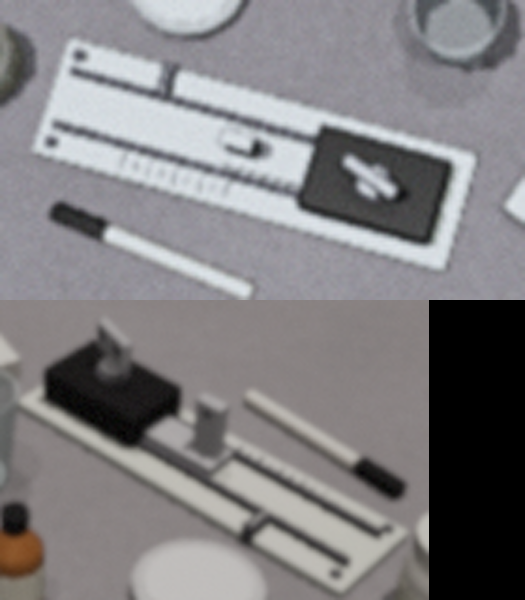

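Crop shows plate corners, rider at (168,78) in the top crop, tab top at ~(235,142), wing from (345,158) to (405,195). In the scene crop the tab top is at (211,402) and the wing top at ~(113,330).

```bash
python3 - <<'E'
from h import *
t=load('top0');s=load('scene0');k=3.75
T=lambda u,v:(t,160+u/k,180+v/k); S=lambda u,v:(s,280+u/2.86,195+(v-300)/2.86)
c=[onz(*T(*p),.01) for p in((70,40),(475,155),(445,268),(35,150))]
print(np.round(c,3)); cen=np.mean(c,0); y=(c[0]+c[3]-c[1]-c[2])/2; print(cen,np.linalg.norm(y),np.linalg.norm(c[0]-c[3]),np.degrees(np.arctan2(y[1],y[0])))
y/=np.linalg.norm(y); x=np.array([y[1],-y[0],0])
r=onz(*T(168,78),.02)
tab=tri(T(235,142),S(211,402)); wing=tri(T(375,176),S(113,330))
w1,w2=onz(*T(347,157),.09),onz(*T(405,195),.09)
print('wingdir',np.degrees(np.arctan2(*(w1-w2)[1::-1])),np.linalg.norm(w1-w2))
for n,p in(('rider',r),('tab',tab[0]),('wing',wing[0]),('hous',cen-.095*y)): print(n,p.round(4),'gauge',((p-cen)@x).round(4),((p-cen)@y).round(4))
print(tab[1],wing[1]); print(x,y)
st=get_state(); print(R.from_rotvec(st['tool_rot']).as_matrix().round(3))
E
```

```text
[[ 0.674  0.207  0.01 ]
 [ 0.58  -0.095  0.01 ]
 [ 0.497 -0.071  0.01 ]
 [ 0.591  0.232  0.01 ]]
[0.58567698 0.06845756 0.01      ] 0.31696385811933664 0.08648812469305732 72.69568120747351
wingdir 55.45099855266908 0.048447366111299815
rider [0.6416 0.1314 0.02  ] gauge 0.0346 0.0768
tab [0.5856 0.0748 0.0685] gauge -0.002 0.0061
wing [ 0.5559 -0.0232  0.0868] gauge -0.0012 -0.0964
hous [ 0.5574 -0.0222  0.01  ] gauge 0.0 -0.095
[np.float64(0.00018086400324296434), np.float64(0.0001808640032430111)] [np.float64(0.002093689621698229), np.float64(0.0020936896216981592)]
[ 0.95473838 -0.29744684  0.        ] [2.97446840e-01 9.54738382e-01 3.50268018e-16]
[[ 0.933  0.359 -0.001]
 [ 0.359 -0.933  0.001]
 [-0.    -0.002 -1.   ]]
```

```bash
python3 -m jog '[[28,54,0,0.1],[56,108,0,0.2],[84,162,0,0.3],[112,216,0,0.4],[140,270,0,0.5],[168,324,0,0.6],[196,378,0,0.7],[224,432,0,0.8]]' 1 20
python3 -m jog '[[28,54,-10,0.05],[56,108,-20,0.1],[84,162,-30,0.1],[112,216,-40,0.1],[129,249,-55,0.1],[129,249,-60,0.1],[129,249,-60,0.1],[129,249,-60,0.1]]'
python3 - <<'E'
from h import *
d=snap('wrist','w1'); s=get_state(); print(s['position'],s['joint_positions'],s['ft_force'],R.from_rotvec(s['tool_rot']).as_matrix().round(3).tolist(),d['position'])
for n,p in(('tabtop',[.5856,.0748,.072]),('rider',[.627,.136,.02])):
    q=d['rotation'].T@(np.array(p)-d['position']); print(n,q[:2]/q[2]*d['fx']+[d['cx'],d['cy']])
E
```

```text
time: 1.15
position: [0.4576, -0.173, 0.2226]
tool_rot: [2.619, 1.734, -0.0]
ft_force: [1.2, -1.2, 0.2]
grip_width: 1.001
time: 2.15
position: [0.5862, 0.0723, 0.163]
tool_rot: [2.534, 1.855, -0.0]
ft_force: [-0.2, -0.5, -0.6]
grip_width: 1.003
[0.58624595 0.0724114  0.1631403 ] [ 0.42681987  0.3058746  -0.70924076  1.66274622  0.20953279  1.24976409
 -0.6324339 ] [ 0.07313988 -0.29982522  0.38096161] [[0.302, 0.953, 0.001], [0.953, -0.302, -0.001], [-0.001, 0.001, -1.0]] [0.6094925  0.14853807 0.32475028]
tabtop [280.9423894  213.36096275]
rider [305.43040563 116.43265364]
```

View pics/w1.png

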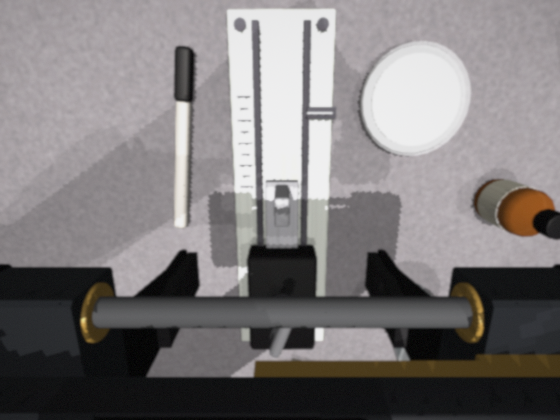

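The wrist view shows the rider with its line at ~(320,113), the slide's outer end at ~v=181, the tab at ~(282,205), and the wing behind the fingers. I'll zoom in for pixels.

```bash
python3 - <<'E'
from h import *
d=load('w1'); c=d['image'][95:255,230:350,::-1]
cv2.imwrite('pics/c2.png',cv2.resize(c,None,fx=3.75,fy=3.75,interpolation=cv2.INTER_CUBIC))
g=d['image'].mean(2); print('rider col',g[100:126,315:330].mean(1).round(0)); print('slide col',g[170:200,270:276].mean(1).round(0))
E
```

```text
rider col [238. 238. 238. 238. 238. 234. 217. 163. 123. 113. 123. 161. 203. 205.
 159. 113. 101. 101. 113. 150. 198. 228. 236. 238. 238. 238.]
slide col [239. 239. 239. 239. 239. 239. 239. 238. 231. 202. 149. 142. 179. 204.
 208. 206. 207. 213. 219. 219. 217. 214. 213. 212. 211. 209. 209. 209.
 210. 209.]
```

View pics/c2.png

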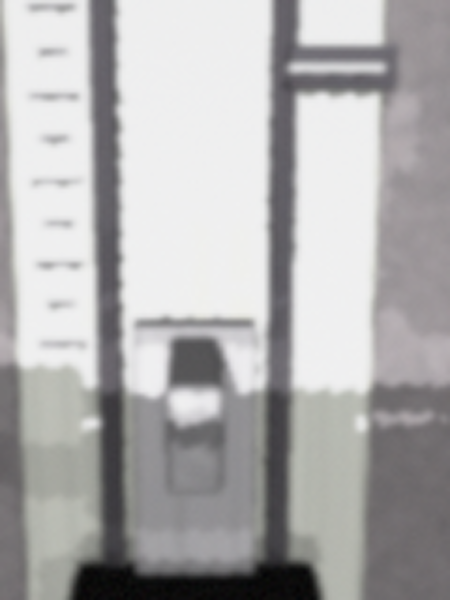

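Rider line at v≈112.6 (u≈320), slide's top edge at v≈182, tab top face (275–290, 198–226), centred at (282.3,212).

```bash
python3 - <<'E'
from h import *
d=load('w1');t=load('top0');k=3.75
tab=tri((d,282.3,212),(t,160+235/k,180+142/k)); print('tab tri',tab)
a=onz(d,282.3,212,.072); tip=onz(d,283,182,.022); r=onz(d,320,112.6,.02)
print(tri((d,320,112.6),(t,160+168/k,180+78/k)),'rider tri')
e1=onz(d,258,25,.018);e2=onz(d,261,235,.018); 
f1=onz(d,230+270/k,95,.018);f2=onz(d,230+268/k,95+540/k,.018); ya=f1-f2; print('yaw',np.degrees(np.arctan2(ya[1],ya[0])))
y=np.array([.2974,.9547,0]); x=np.array([.9547,-.2974,0])
print(a,tip,r,'tip-tab y',(tip-a)@y,'need',(r-tip)@y,'tab x off vs tcp',(a-get_state()['position'])@x,(a-get_state()['position'])@y)
E
```

```text
tab tri (array([0.58606398, 0.07475833, 0.06828455]), [np.float64(0.0006124799931623255), np.float64(0.0006124799931623359)])
(array([0.64243415, 0.13417359, 0.00729299]), [np.float64(0.0015113326524080174), np.float64(0.0015113326524081358)]) rider tri
yaw 73.1399723794888
[0.58692899 0.075528   0.072     ] [0.59157719 0.08774203 0.022     ] [0.6397485  0.13525914 0.02      ] tip-tab y 0.013043114727194672 need 0.05969072662833946 tab x off vs tcp -0.00027477926527366616 0.003178555053796804
```

```bash
python3 -m jog '[[1,3,-40,0],[1,3,-80,0],[1,3,-110,0],[1,3,-126,0],[1,3,-126,0],[1,3,-126,0],[1,3,-126,0],[1,3,-126,0]]' 1 35
python3 -m jog '[[0,0,0,0],[0,0,0,0],[0,0,0,0],[0,0,0,0],[0,0,0,0],[0,0,0,0],[0,0,0,0],[0,0,0,0]]' -1 35
python3 -c "from h import *;print(get_state()['ft_force'],get_state()['joint_positions'])"
```

```text
time: 3.2
position: [0.5877, 0.0772, 0.0374]
tool_rot: [2.531, 1.859, 0.002]
ft_force: [0.3, 0.0, -0.3]
grip_width: 1.0
time: 4.2
position: [0.5871, 0.0772, 0.0366]
tool_rot: [2.532, 1.859, 0.0]
ft_force: [-0.9, -0.2, 0.2]
grip_width: 0.17
[-0.90602159 -0.22579918  0.15289121] [ 0.37370115  0.4428712  -0.66620282  1.77690622  0.3141573   1.03011644
 -0.71361039]
```

```bash
python3 -m jog '[[2.5,8,0,0],[5.5,18,0,0],[8.5,28,0,0],[11.5,38,0,0],[14.5,48,0,0],[16.5,54,0,0],[17.5,57.2,0,0],[17.5,57.2,0,0]]'
python3 - <<'E'
from h import *
s=get_state();print(s['position'],s['ft_force'])
d=snap('wrist','w2'); g=d['image'].mean(2)
p=np.array([.6397,.1353,.02]);q=d['rotation'].T@(p-d['position']);u,v=q[:2]/q[2]*d['fx']+[d['cx'],d['cy']];print(u,v)
u,v=int(u),int(v);c=d['image'][v-60:v+60,u-130:u+70,::-1];print(u-130,v-60)
cv2.imwrite('pics/c3.png',cv2.resize(c,None,fx=4,fy=4,interpolation=cv2.INTER_CUBIC))
E
```

```text
time: 5.2
position: [0.605, 0.1329, 0.0365]
tool_rot: [2.531, 1.857, -0.002]
ft_force: [-0.0, -4.9, 0.2]
grip_width: 0.136
[0.60498628 0.1329215  0.03647459] [-0.00531075 -4.9369648   0.20396418]
341.5238638731322 234.62342211280625
211 174
```

View pics/c3.png

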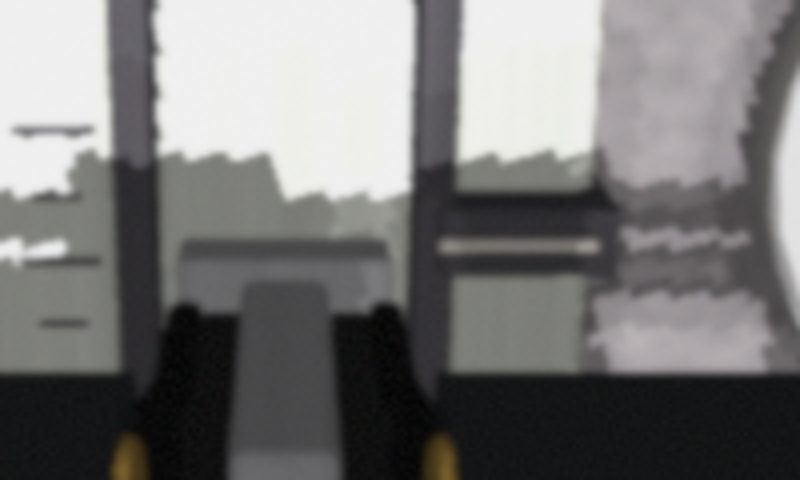

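Crop: rider line at y≈246 (x 520), slide's top outer edge at y≈259 (x 285), its front face just above it.

```bash
python3 - <<'E'
from h import *
d=load('w2'); y=np.array([.2935,.956,0])
P=lambda u,v:(d,211+u/4,174+v/4)
r=onz(*P(520,246),.02);t=onz(*P(285,259),.022);print(r,t,(r-t)@y)
g=d['image'].mean(2);print(g[228:248,260:268].mean(1).round(),g[228:248,335:350].mean(1).round())
E
```

```text
[0.63929189 0.13488507 0.02      ] [0.60786824 0.14360884 0.022     ] 0.0008829205270292959
[124. 123. 123. 123. 117. 102.  84.  74.  73.  75.  83.  94. 101. 104.
 104. 105. 105. 105. 104. 104.] [ 45.  46.  46.  46.  53.  75. 101. 113. 103.  72.  50.  44.  44.  50.
  70.  97. 116. 123. 123. 123.]
```

```bash
python3 -m jog '[[0.3,1,0,0],[0.3,1,0,0],[0.3,1,0,0],[0.3,1,0,0],[0.3,1,0,0],[0.3,1,0,0],[0.3,1,0,0],[0.3,1,0,0]]'
python3 -m jog '[[0,0,0,0],[0,0,0,0],[0,0,0,0],[0,0,0,0],[0,0,40,0],[0,0,80,0],[0,0,120,0],[0,0,130,0]]' 1
python3 - <<'E'
from h import *
s=get_state();print(s['position'],s['ft_force'],s['grip_width'])
d=snap('wrist','w3'); g=d['image'].mean(2)
for n,p in(('r',[.6397,.1353,.02]),('t',[.608,.1436,.022])):
    q=d['rotation'].T@(np.array(p)-d['position']);u,v=q[:2]/q[2]*d['fx']+[d['cx'],d['cy']];print(n,u,v)
    u,v=int(u),int(v)
    for o in((-12,-7,8,13) if n=='t' else (-8,0,8)): print(u+o,v-10,g[v-10:v+10,u+o:u+o+3].mean(1).round())
E
```

```text
time: 6.25
position: [0.6052, 0.1338, 0.0365]
tool_rot: [2.532, 1.857, -0.002]
ft_force: [-0.1, -5.5, 0.8]
grip_width: 0.133
time: 7.25
position: [0.6065, 0.1363, 0.1698]
tool_rot: [2.53, 1.858, 0.008]
ft_force: [0.4, 0.1, -0.2]
grip_width: 0.95
[0.6064529  0.13634993 0.1698005 ] [ 0.42630009  0.10560332 -0.17837958] 0.9502371764508797
r 316.25620185278 188.35959743335852
308 178 [238. 237. 232. 207. 142.  89.  96. 114. 125. 149. 188. 204. 174. 132.
 122. 153. 201. 231. 238. 237.]
316 178 [239. 239. 233. 209. 143.  91.  98. 115. 125. 148. 187. 205. 175. 133.
 124. 155. 203. 231. 239. 238.]
324 178 [232. 231. 222. 190. 127.  85.  98. 115. 124. 147. 185. 202. 173. 133.
 123. 149. 192. 221. 228. 225.]
t 281.08840703004967 190.5503055292554
269 180 [239. 240. 239. 240. 239. 239. 237. 223. 179. 145. 179. 223. 236. 238.
 239. 239. 238. 239. 237. 228.]
274 180 [239. 240. 240. 240. 239. 239. 236. 223. 178. 142. 169. 210. 216. 192.
 157. 136. 129. 125. 121. 114.]
289 180 [239. 239. 239. 239. 239. 239. 235. 220. 171. 139. 172. 218. 232. 234.
 234. 232. 230. 228. 224. 216.]
294 180 [239. 239. 239. 239. 239. 239. 237. 225. 191. 166. 186. 218. 227. 228.
 227. 225. 224. 225. 224. 214.]
```

```bash
python3 - <<'E'
from h import *
d=load('w3'); y=np.array([.2935,.956,0])
for vt in(189.8,190.4):
  r=onz(d,316,189,.02);t=onz(d,281,vt,.022);print(r,t,(r-t)@y)
E
```

```text
[0.63930634 0.13478495 0.02      ] [0.6081357  0.14430289 0.022     ] 4.943419538214358e-05
[0.63930634 0.13478495 0.02      ] [0.60796479 0.14376057 0.022     ] 0.0006180479439127269
```

```bash
python3 -m jog '[[-12,-40,10,-0.1],[-25,-80,10,-0.2],[-38,-120,10,-0.3],[-50,-158,10,-0.3],[-50,-158,10,-0.3],[-50,-158,10,-0.3],[-50,-158,10,-0.3],[-50,-158,10,-0.3]]' 1 40
python3 - <<'E'
from h import *
d=snap('wrist','w4'); s=get_state(); Rt=R.from_rotvec(s['tool_rot']).as_matrix(); print(s['position'],s['joint_positions'].round(2),'tooly',np.degrees(np.arctan2(Rt[1,1],Rt[0,1])))
p=np.array([.556,-.0235,.09]);q=d['rotation'].T@(p-d['position']);u,v=q[:2]/q[2]*d['fx']+[d['cx'],d['cy']];print(u,v)
u,v=int(u),int(v);print(u-70,v-60)
cv2.imwrite('pics/c4.png',cv2.resize(d['image'][v-60:v+60,u-70:u+70,::-1],None,fx=5,fy=5,interpolation=cv2.INTER_CUBIC))
E
```

```text
time: 8.3
position: [0.555, -0.0213, 0.1763]
tool_rot: [-2.78, -1.463, 0.0]
ft_force: [-0.6, -0.1, -0.6]
grip_width: 1.001
[ 0.55500922 -0.02152254  0.17643444] [ 0.55  0.2  -0.62  1.73  0.12  1.25 -0.71] tooly -34.506802633871196
285.49463900247446 219.42979154304976
215 159
```

View pics/c4.png

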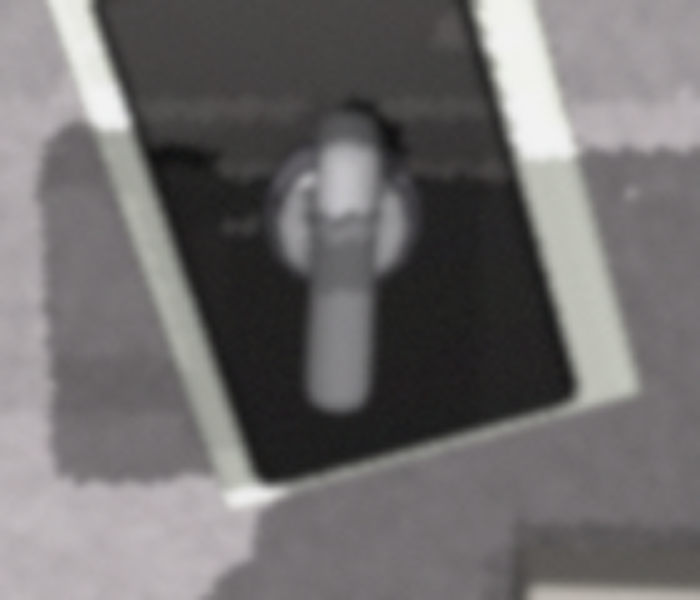

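Wing top face runs from (350,140) to (338,412) in the crop, nearly aligned with the tool.

```bash
python3 - <<'E'
from h import *
d=load('w4');t=load('top0')
P=lambda u,v:(d,215+u/5,159+v/5)
a,b=onz(*P(350,140),.09),onz(*P(338,412),.09);w=a-b
print((a+b)/2,np.linalg.norm(w),np.degrees(np.arctan2(w[1],w[0])),tri(P(344,276),(t,260,180+176/3.75)))
E
```

```text
[ 0.55698165 -0.01974923  0.09      ] 0.04318049177321087 53.14735941889721 (array([ 0.5564827 , -0.023518  ,  0.07818151]), [np.float64(0.0016619107617429068), np.float64(0.0016619107617429712)])
```

```bash
python3 -m jog '[[2,1,-40,-0.04],[2,1,-80,-0.04],[2,1,-105,-0.04],[2,1,-117,-0.04],[2,1,-117,-0.04],[2,1,-117,-0.04],[2,1,-117,-0.04],[2,1,-117,-0.04]]' 1 40
python3 -m jog '[[0,0,0,0],[0,0,0,0],[0,0,0,0],[0,0,0,0],[0,0,0,0],[0,0,0,0],[0,0,0,0],[0,0,0,0]]' -1 40
python3 -c "from h import *;s=get_state();print(s['ft_force'],s['torque'],s['joint_positions'].round(2))"
```

```text
time: 9.35
position: [0.5574, -0.0217, 0.0603]
tool_rot: [2.809, 1.404, 0.002]
ft_force: [-0.1, 0.2, 0.1]
grip_width: 0.998
time: 10.35
position: [0.5569, -0.0216, 0.0596]
tool_rot: [2.81, 1.404, -0.0]
ft_force: [0.3, -0.6, 0.3]
grip_width: 0.174
[ 0.30171635 -0.58027172  0.32772978] [-0.03039827 -0.05324771 -0.01098834] [ 0.51  0.32 -0.6   1.85  0.21  1.03 -0.82]
```

```bash
python3 -m jog '[[0,0,0,0],[0,0,0,0],[0,0,0,0],[0,0,0,-0.1],[0,0,0,-0.2],[0,0,0,-0.3],[0,0,0,-0.4],[0,0,0,-0.5]]'
python3 -c "from h import *;s=get_state();print(s['ft_force'],s['torque'],s['joint_positions'].round(2))"
```

```text
time: 11.35
position: [0.5559, -0.0207, 0.0595]
tool_rot: [-3.07, -0.662, 0.003]
ft_force: [-3.8, 1.7, 2.7]
grip_width: 0.113
[-3.77099357  1.68736594  2.71850068] [0.59476828 0.84428761 0.08732724] [ 0.44  0.31 -0.52  1.85  0.18  1.03 -1.29]
```

```bash
Q='from h import *;s=get_state();print(s["ft_force"].round(1),s["torque"].round(3),s["joint_positions"].round(2))'
python3 -m jog '[[0,0,0,-0.08],[0,0,0,-0.16],[0,0,0,-0.24],[0,0,0,-0.32],[0,0,0,-0.4],[0,0,0,-0.48],[0,0,0,-0.48],[0,0,0,-0.48]]'; python3 -c "$Q"
```

```text
time: 12.35
position: [0.5559, -0.0202, 0.0595]
tool_rot: [-3.139, 0.082, 0.004]
ft_force: [-3.6, 3.7, 3.5]
grip_width: 0.108
[-3.6  3.7  3.5] [ 0.722  0.982 -0.041] [ 0.38  0.3  -0.45  1.85  0.15  1.03 -1.75]
```

```bash
Q='from h import *;s=get_state();print(s["ft_force"].round(1),s["torque"].round(3),s["joint_positions"].round(2))'
python3 -m jog '[[0,0,0,-0.08],[0,0,0,-0.16],[0,0,0,-0.24],[0,0,0,-0.32],[0,0,0,-0.4],[0,0,0,-0.48],[0,0,0,-0.48],[0,0,0,-0.48]]'; python3 -c "$Q"
```

```text
time: 13.35
position: [0.556, -0.0196, 0.0595]
tool_rot: [-3.03, 0.825, 0.004]
ft_force: [-4.8, 4.2, 4.0]
grip_width: 0.112
[-4.8  4.2  4. ] [ 0.979  0.835 -0.095] [ 0.32  0.29 -0.38  1.86  0.12  1.02 -2.21]
```

```bash
Q='from h import *;s=get_state();print(s["ft_force"].round(1),s["torque"].round(3),s["joint_positions"].round(2))'
python3 -m jog '[[0,0,0,-0.07],[0,0,0,-0.14],[0,0,0,-0.21],[0,0,0,-0.28],[0,0,0,-0.35],[0,0,0,-0.42],[0,0,0,-0.42],[0,0,0,-0.42]]'; python3 -c "$Q"
```

```text
time: 14.35
position: [0.5563, -0.0193, 0.0595]
tool_rot: [-2.791, 1.439, 0.003]
ft_force: [-3.3, 4.3, 1.5]
grip_width: 0.113
[-3.3  4.3  1.5] [ 1.164  0.65  -0.047] [ 0.27  0.28 -0.32  1.86  0.1   1.02 -2.61]
```

```bash
python3 -m jog '[[0,0,0,0],[0,0,0,0],[0,0,0,0],[0,0,0,0],[0,0,0,0.18],[0,0,0,0.36],[0,0,0,0.54],[0,0,0,0.72]]' 1
python3 -m jog '[[0,0,0,0.18],[0,0,0,0.36],[0,0,0,0.54],[0,0,0,0.72],[0,0,0,0.9],[0,0,0,1.08],[0,0,0,1.26],[0,0,0,1.44]]'
python3 -m jog '[[0,0,0,0.18],[0,0,0,0.36],[0,0,0,0.54],[0,0,0,0.72],[0,0,0,0.9],[0,0,0,0.98],[0,0,0,0.98],[0,0,0,0.98]]'
python3 - <<'E'
from h import *
s=get_state();print(s["ft_force"].round(1),s["torque"].round(3),s["joint_positions"].round(2),s['position'])
d=snap('wrist','w5');p=np.array([.556,-.0195,.09]);q=d['rotation'].T@(p-d['position']);print(q[:2]/q[2]*d['fx']+[d['cx'],d['cy']])
E
```

```text
time: 15.35
position: [0.557, -0.0218, 0.0596]
tool_rot: [3.121, -0.357, 0.0]
ft_force: [-0.4, 0.4, -0.6]
grip_width: 0.934
time: 16.35
position: [0.557, -0.0219, 0.0596]
tool_rot: [2.581, 1.79, 0.0]
ft_force: [-0.1, 0.3, 0.3]
grip_width: 1.0
time: 17.35
position: [0.5569, -0.0218, 0.0596]
tool_rot: [1.446, 2.789, 0.0]
ft_force: [-0.7, -0.1, 0.6]
grip_width: 0.999
[-0.7 -0.1  0.6] [ 0.033 -0.135 -0.018] [ 0.68  0.37 -0.8   1.84  0.31  1.05  0.37] [ 0.556946   -0.02176328  0.0595906 ]
[284.62203247 296.45348351]
```

View pics/w5.png

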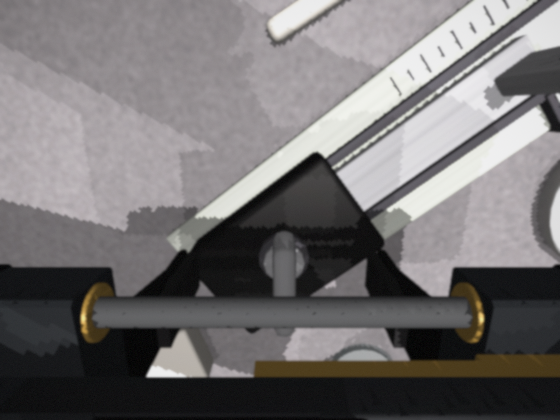

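The wing (u≈284, vertical) lies in line with the jaws' centre plane after the half turn, so it held its angle. I'll shift to the axis found while clamped, regrip and go on.

```bash
Q='from h import *;s=get_state();print(s["ft_force"].round(1),s["torque"].round(3),s["joint_positions"].round(2))'
python3 -m jog '[[-1,2,0,0],[-1,2,0,0],[-1,2,0,0],[-1,2,0,0],[-1,2,0,0],[-1,2,0,0],[-1,2,0,0],[-1,2,0,0]]' -1 40
python3 -m jog '[[0,0,0,0],[0,0,0,0],[0,0,0,0],[0,0,0,-0.1],[0,0,0,-0.2],[0,0,0,-0.3],[0,0,0,-0.4],[0,0,0,-0.4]]'; python3 -c "$Q"
python3 -m jog '[[0,0,0,-0.08],[0,0,0,-0.16],[0,0,0,-0.24],[0,0,0,-0.32],[0,0,0,-0.4],[0,0,0,-0.4],[0,0,0,-0.4],[0,0,0,-0.4]]'; python3 -c "$Q"
```

```text
time: 18.4
position: [0.5559, -0.0196, 0.0596]
tool_rot: [1.444, 2.79, 0.0]
ft_force: [0.5, 0.7, -0.5]
grip_width: 0.178
time: 19.4
position: [0.5567, -0.0191, 0.0597]
tool_rot: [1.967, 2.448, 0.003]
ft_force: [5.2, 1.8, -3.5]
grip_width: 0.112
[ 5.2  1.8 -3.5] [ 0.353 -1.174 -0.04 ] [ 0.62  0.35 -0.73  1.85  0.27  1.04 -0.  ]
time: 20.4
position: [0.5564, -0.0175, 0.0598]
tool_rot: [-2.408, -2.017, -0.003]
ft_force: [3.2, 3.5, -1.8]
grip_width: 0.176
[ 3.2  3.5 -1.8] [ 0.978 -0.802  1.402] [ 0.56  0.34 -0.67  1.85  0.24  1.04 -0.38]
```

Torque jumped to 1.4 N m and the opening widened to 0.176: the screw is seated and the wing has slewed about 0.3 rad in the pads. I'll ease back in small steps until the pads lie flat again, which gives the seated angle.

```bash
Q='from h import *;s=get_state();r=R.from_rotvec(s["tool_rot"]).as_matrix();print(s["grip_width"].round(4),s["torque"].round(3),np.arctan2(r[1,0],r[0,0]).round(4))'
python3 -c "$Q"
python3 -m jog '[[0,0,0,0.05],[0,0,0,0.1],[0,0,0,0.15],[0,0,0,0.15],[0,0,0,0.15],[0,0,0,0.15],[0,0,0,0.15],[0,0,0,0.15]]'; python3 -c "$Q"
python3 -m jog '[[0,0,0,0.05],[0,0,0,0.05],[0,0,0,0.05],[0,0,0,0.05],[0,0,0,0.05],[0,0,0,0.05],[0,0,0,0.05],[0,0,0,0.05]]'; python3 -c "$Q"
python3 -m jog '[[0,0,0,0.05],[0,0,0,0.05],[0,0,0,0.05],[0,0,0,0.05],[0,0,0,0.05],[0,0,0,0.05],[0,0,0,0.05],[0,0,0,0.05]]'; python3 -c "$Q"
```

```text
time: 21.4
position: [0.5564, -0.0177, 0.0598]
tool_rot: [-2.253, -2.188, -0.003]
ft_force: [3.0, 5.2, -3.6]
grip_width: 0.148
time: 22.4
position: [0.5565, -0.018, 0.0597]
tool_rot: [-2.199, -2.244, -0.004]
ft_force: [4.6, 3.6, -2.2]
grip_width: 0.137
time: 23.4
position: [0.5566, -0.0184, 0.0597]
tool_rot: [2.142, 2.298, 0.003]
ft_force: [4.6, 3.5, -2.6]
grip_width: 0.13Traceback (most recent call last):
  File "<string>", line 1, in <module>
    from h import *;s=get_state();r=R.from_rotvec(s["tool_rot"]).as_matrix();print(s["grip_width"].round(4),s["torque"].round(3),np.arctan2(r[1,0],r[0,0]).round(4))
                                                                                   ^^^^^^^^^^^^^^^^^^^^^
AttributeError: 'float' object has no attribute 'round'
Traceback (most recent call last):
AttributeError: 'float' object has no attribute 'round'
Traceback (most recent call last):
AttributeError: 'float' object has no attribute 'round'
Traceback (most recent call last):
AttributeError: 'float' object has no attribute 'round'
```

```bash
Q='from h import *;s=get_state();r=R.from_rotvec(s["tool_rot"]).as_matrix();print(s["grip_width"],s["torque"].round(3),np.arctan2(r[1,0],r[0,0]).round(4))'
python3 -c "$Q"
for i in 1 2 3; do python3 -m jog '[[0,0,0,0.05],[0,0,0,0.05],[0,0,0,0.05],[0,0,0,0.05],[0,0,0,0.05],[0,0,0,0.05],[0,0,0,0.05],[0,0,0,0.05]]' >/dev/null; python3 -c "$Q"; done
```

```text
0.12987176499738878 [ 0.754 -1.092  0.444] 1.6408
0.12407787540176664 [ 0.64  -1.132  0.29 ] 1.6902
0.11441530166100813 [ 0.661 -1.138  0.183] 1.7395
0.1135211578936155 [ 0.653 -1.107  0.012] 1.7891
```

```bash
Q='from h import *;s=get_state();r=R.from_rotvec(s["tool_rot"]).as_matrix();print(s["grip_width"],s["torque"].round(3),np.arctan2(r[1,0],r[0,0]).round(4),s["joint_positions"].round(2))'
python3 -m jog '[[0,0,0,0.1],[0,0,0,0.2],[0,0,0,0.3],[0,0,0,0.4],[0,0,0,0.5],[0,0,0,0.6],[0,0,0,0.7],[0,0,0,0.8]]'; python3 -c "$Q"
python3 -m jog '[[0,0,0,0.1],[0,0,0,0.2],[0,0,0,0.3],[0,0,0,0.4],[0,0,0,0.5],[0,0,0,0.6],[0,0,0,0.7],[0,0,0,0.75]]'
python3 -m jog '[[0,0,0,0],[0,0,0,0],[0,0,0,0],[0,0,0,0],[0,0,0,0],[0,0,0,0],[0,0,0,0],[0,0,0,0]]'; python3 -c "$Q"
python3 - <<'E'
from h import *
snap('wrist','w6');t=snap('top','top1')
a=load('w6')['image'][:,:,::-1];b=cv2.resize(t['image'][180:260,160:300,::-1],(525,300),interpolation=cv2.INTER_CUBIC)
o=np.zeros((600,525,3),np.uint8);o[:300,:400]=cv2.resize(a,(400,300));o[300:]=b;cv2.imwrite('pics/c6.png',o)
E
```

```text
time: 27.4
position: [0.5557, -0.0194, 0.0597]
tool_rot: [-0.853, -3.023, -0.001]
ft_force: [2.7, 1.4, -0.6]
grip_width: 0.109
0.10940299165980717 [ 0.525 -0.578 -0.123] 2.5916 [ 0.74  0.4  -0.88  1.84  0.35  1.06  0.74]
time: 28.4
position: [0.5555, -0.0204, 0.0597]
tool_rot: [0.311, -3.125, 0.001]
ft_force: [0.4, 0.8, -0.4]
grip_width: 0.107
time: 29.4
position: [0.5556, -0.0203, 0.0596]
tool_rot: [0.305, -3.126, 0.002]
ft_force: [-2.5, -3.6, 5.4]
grip_width: 0.115
0.11459967915229251 [-0.629  0.45   0.057] -2.9468 [ 0.84  0.46 -1.03  1.84  0.44  1.09  1.42]
```

View pics/c6.png

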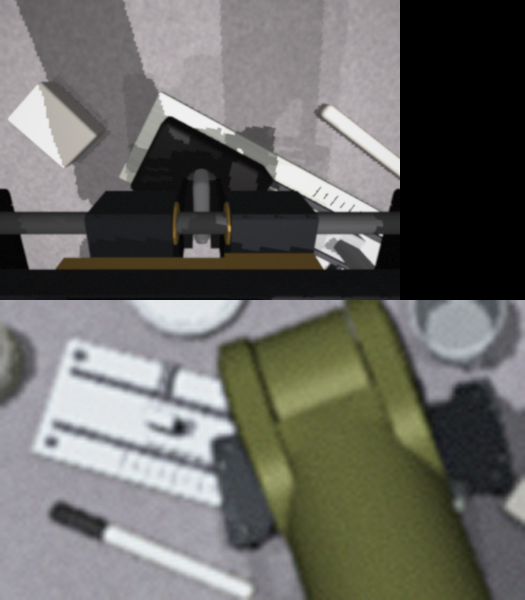

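Wing sits flat between the pads at yaw 3.336, about 1.57 rad back from the seat. The slide is out at the rider and the bystanders are in place. Handing in.

```bash
python3 -c "
from h import *
s=get_state();print(s['time'],s['grip_width'],abs(s['qd']).max());print(close_job())"
```

```text
29.5 0.11037055116364088 0.0015825528294837424
the job is handed in; nothing more can be done
None
```

The slide is at the rider's line and the thumbscrew is a quarter turn back from seated. I handed the job in at 29.5 s with the gripper still holding the wing at a 40 N grip setting. No verdict was reported, so the figures below are my own measurements.

- **Slide:** I pulled the tab about 61 mm. After release, a wrist-camera check put the slide's outer end about 0 to 0.6 mm short of the line, within the 4 mm tolerance. The final pictures showed nothing amiss, but I did not measure it again after the screw work.
- **Thumbscrew, seating:** I turned it clockwise in two grips, regripping once at the last joint's limit. It stopped at a torque of 1.4 N m. The wing slewed about 0.3 rad in the pads at the stop, so I eased back until they lay flat, which put the seated tool angle at 1.74 to 1.79 rad.
- **Thumbscrew, setting:** The tool ended at 3.336 rad, which is 1.55 to 1.60 rad back, against a target of 1.57 ± 0.23. At hand-in the joints were at rest and the opening of about 0.11 matched the wing's 10 mm.
- **Disagreements:** The wing axis I first measured was off by about 2 mm from where the clamped wing pulled the tool, so I corrected it at the regrip. The rider's height triangulated from the top and wrist views came out at 7 mm instead of 20 mm, because the two views are nearly parallel, so I used the given height.
- **Bystanders:** In the views that showed them, none looked moved. The arm hid part of the bench in the last top view.

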